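Park the swing bucket

ROBOT

A 6-joint arm with a two-finger parallel gripper is mounted at the origin on the work surface. World frame = base frame: x ahead of the robot, y to its left, z up, the work surface at z = 0. Lengths are in m, angles in rad, forces in N, time in s.
With the tool pointing down it reaches from about 0.35 to 0.775 m from the base axis. Payload 5.5 kg.
Tool frame: the origin (TCP) lies at the very end of the fingers, on their centre line; the grasp point (between the pads) lies 19 mm behind it; x points along the fingers, y is the direction in which the jaws open and shut, and the axes are right-handed (so a half turn about x gives the same grasp; the last joint's range is limited). The gripper opens to 85 mm and grips with 20 to 120 N. Pads are 22 mm wide; open, the fingers measure 114 mm over their backs; the gripper's body (76 mm by 85 mm) begins 54 mm behind the grasp point. The pads swing forward as they close: fully open they stand 13 mm farther back than shut.
Start: joints at [0.985, 0.313, 0.046, 1.304, 0, 1.431], TCP at [0.248, 0.519, 0.231] pointing down, gripper open.
Joint ranges: [-2.76, 2.76], [-0.86, 1.69], [-1.03, 1.26], [-2.2, 2.34], [-1.47, 1.5], [-3.14, 3.14]. Speed limits (rad/s): [2.57, 2.57, 3.14, 3.14, 3.14, 3.14].

INTERFACE

Orientations are given as a unit quaternion [w, x, y, z].
In Python, from workcell import env gives the robot as it stands.
- The arm moves only by the tool drive_tool, never from a script. Its argument "plan" is a list that holds one entry, the list of rows, each a list of 7 numbers: the shift along the tool's x, y, z in cm, then the turn, a rotation vector about the tool's x, y, z in degrees, then the opening, from 0 (shut) to 1 (fully open). In form: [[[tx, ty, tz, wx, wy, wz, fingers], ...]]. A call has exactly 5 rows; each row shifts and turns the commanded pose from where the row before left it, along the tool's axes as they then stand; what a row does not reach is not made up. A row lasts 1/12 s, in which the tool goes at most 41.7 mm and 7.16 degrees, less where a joint would pass 70% of its speed; a pose out of reach is approached as far as the arm can. A call with a gripper value outside its range is refused whole. The fingers move at their own pace and stop on an object; "squeeze" is the grip in N (left out, the last holds). Time passes only in rows, so rows that do not move let the fingers close, or fill a call up. It gives the time, the measured TCP pose, the force and the opening at its end, in the units of the state.
- env.get_state(): the state, without advancing time (a new reading comes with each control period).
- env.read_camera(name): name is "scene" or "top" or "wrist"; returns the picture (384x512x3 uint8, red, green, blue); there is no depth.
- env.camera_model(name): a dict with "camera_matrix" (3x3 intrinsics, pixels), "camera_from_world" (4x4, takes a point from world to camera coordinates); the wrist camera has in their place "T_tool_cam" (4x4, takes a point from camera to tool coordinates, whose origin is the TCP and whose axes are the tool frame's). Camera axes: x right, y down, z forward; pixel columns grow to the right and rows downward; lengths in m; the calibration is good to about 2 mm. The wrist camera is an equidistant fisheye: a pixel r from the principal point sees the ray r / f radians off the axis. A picture is of the moment at which its call begins: read the wrist's pose just before it. camera_model takes no time and is no camera call.
- env.hand_in(): hands the job in, once; it reports no verdict.
The state is a dict: "clock": time; "joint_pos": joint angles; "qvel": joint speeds; "tau": joint torques, N m; "tcp_pos": TCP position; "orientation": TCP orientation; "wrist_force": force on the tool from outside, world axes, zero at the start; "ft_torque": the same for the moment, N m; "finger_gap": finger opening in m.
Only numpy, scipy, OpenCV 4.12 (cv2) and the standard library are available. Lean on these libraries where they do the work, as an engineer would, in place of code of your own. Each camera call takes 0.05 s, during which the arm holds its last target.

TASK

Lift the round pouring bucket by its crossbar straight up out of the forks of its cradle, without letting it swing or catch on the forks, carry it upright to the shallow round tray and set it down gently standing in the tray before you let go. Leave the square bucket hanging where it is.

Things in the scene. Friction and masses are not known exactly. Their poses are not given: they have to be found in the camera images.
- round_bucket_mid (a point): Middle of the round bucket to move (0.3-0.6 kg): pot 72 mm across, 90 high; point on its axis 45 above the flat bottom, z up. Hangs free to swing by two 12 mm trunnion pins along its y, 30 above the point, reaching 60 either side. Rigid flat crossbar over the mouth along y: 10 thick (x), 20 tall, 62 clear length, its centre 75 above the point, underside 20 above the rim. Grip its faces along x.
- round_cradle: Fixed dark steel cradle holding the round bucket: base 90 x 130 x 10 mm, two uprights 49 mm either side along y, ending in V forks open upward. Origin under the base's centre at bench height, z up, y along the pins. Pins rest 105 mm up, fork tips 115, bucket bottom 30, crossbar 140 to 160. Raised 20 mm the pins are clear; raised 90 mm the bottom is above the forks.
- tray: Fixed shallow round steel tray to set the bucket down in: 112 mm outside and 104 mm inside diameter, wall 14 mm high, floor 5 mm thick. Origin under its centre, at bench height; z up.
- square_bucket_mid (a point): Bystander, to be left hanging: middle (45 mm above the bottom) of a square-sided steel bucket 66 x 72 mm, 90 mm high, with the same pins and crossbar, in a second cradle of the same kind. Its crossbar's top is 160 mm above the bench.
Things that resemble listed ones, but are neither listed nor needed, are in the scene too. What is shaped like the part that bears round_bucket_mid but yellow is not meant. There is more than one size of the tray; the job needs the smaller.

How it is judged:
On the way, in this order (a step that is already met when the one before it is completed fails the run):
1. the round bucket is held and has risen at least 35 mm straight up out of the forks (still within 30 mm of the middle of its cradle), within 15 degrees of upright (z of round_bucket_mid in the frame of round_cradle above 0.11 m and horizontal distance between round_bucket_mid and round_cradle below 0.03 m and angle between round_bucket_mid's own z axis and vertical below 0.26 rad and contact force between the fingers and round_bucket above 1 N), for 0.05 s.
2. the round bucket, still held, is down in the tray: its bottom less than 12 mm above the tray's floor, its axis within 20 mm of the tray's centre (z of round_bucket_mid in the frame of tray below 0.062 m and horizontal distance between round_bucket_mid and tray below 0.02 m and contact force between the fingers and round_bucket above 1 N), for 0.05 s.
At the end, for the whole second after the job is handed in: The round bucket stands released and at rest on the tray's floor, inside the rim (its axis within 20 mm of the tray's centre, bottom within 5 mm of the floor, within 7 degrees of upright), and the square bucket still hangs within 20 mm of where it was (horizontal distance between round_bucket_mid and tray below 0.02 m and z of round_bucket_mid in the frame of tray below 0.055 m and angle between round_bucket_mid's own z axis and vertical below 0.12 rad and linear speed of round_bucket below 0.02 m/s and distance of square_bucket_mid from where it was at the start of the episode below 0.02 m); the robot touches nothing.
It fails at once if the round bucket swings or tips more than 25 degrees (angle between round_bucket_mid's own z axis and vertical above 0.436 rad).
It fails at once if the round bucket catches on its cradle: contact force over 50 N (contact force between round_bucket and round_cradle above 50 N).
It fails at once if the square bucket is moved more than 40 mm (distance of square_bucket_mid from where it was at the start of the episode above 0.04 m).
It also fails if it takes over 48 s, if anything falls off the work surface, if the arm or the gripper's body presses on something with over 40 N, if the wrist force passes 120 N, or if a joint passes its speed limit or range.

## Working session

There is one attempt and no reset: what is moved stays moved. The work goes in short steps, Python scripts to look and compute and a tool call to move; the robot and the scene stay as the last step left them, time stands still between calls to the robot, and variables do not carry over. Pictures are saved under pics/ and viewed, and the job is handed in when it is done.

Besides the shell and the picture viewer there is one more tool, called as name([rows], argument=value, ...), one row to a line, values as JSON. drive_tool: Moves the arm, as the interface text tells. Its arguments: {"type":"object","properties":{"plan":{"type":"array","items":{"type":"array","items":{"type":"array","items":{"type":"number"}}}},"squeeze":{"type":"number"}},"required":["plan"]}

```bash
mkdir -p pics; ls; python3 - <<'E'
from workcell import env
import cv2,numpy as np
s=env.get_state();print(s)
for n in ["scene","top","wrist"]:
    im=env.read_camera(n);cv2.imwrite(f"pics/{n}0.png",im[:,:,::-1]);print(n,env.camera_model(n))
E
```

```text
pics
{'clock': 0.0, 'joint_pos': array([ 9.85424301e-01,  3.13979344e-01,  4.49863076e-02,  1.30359813e+00,
       -1.40267668e-05,  1.43118261e+00]), 'qvel': array([ 0.0019674 ,  0.0002033 ,  0.00081438, -0.00113553,  0.00085874,
        0.00044975]), 'tau': array([ 1.39495507e-03, -4.80631757e+01,  2.98531348e+01,  1.96523534e-02,
       -6.19663433e-05,  8.21522349e-06]), 'tcp_pos': array([0.24764346, 0.51837704, 0.23042385]), 'orientation': array([ 0.68939589,  0.15570265,  0.68983667, -0.15689283]), 'wrist_force': array([-0.51497969, -0.11548655,  0.04788124]), 'ft_torque': array([-0.01721925, -0.00912074,  0.0575552 ]), 'finger_gap': 0.0854840855276463}
scene {'camera_matrix': array([[421.19987951,   0.        , 252.73731584],
       [  0.        , 421.19987951, 189.27749326],
       [  0.        ,   0.        ,   1.        ]]), 'camera_from_world': array([[ 0.3943906 ,  0.91888423, -0.01038386, -0.29248236],
       [ 0.62997845, -0.27858255, -0.72492684, -0.24827921],
       [-0.6690166 ,  0.27936272, -0.6887476 ,  1.55091959],
       [ 0.        ,  0.        ,  0.        ,  1
[... 292 characters left out ...]
,  0.00672131, -0.23158496,  0.54403578],
       [ 0.23160713,  0.00272293, -0.97280559,  1.05528762],
       [ 0.        ,  0.        ,  0.        ,  1.        ]])}
wrist {'camera_matrix': array([[297.31863964,   0.        , 256.73849447],
       [  0.        , 297.31863964, 192.09634687],
       [  0.        ,   0.        ,   1.        ]]), 'T_tool_cam': array([[-3.97764663e-04, -2.97679571e-01,  9.54665761e-01,
        -1.42143599e-01],
       [ 9.99999729e-01,  4.72472893e-04,  5.63977578e-04,
         3.13467783e-04],
       [-6.18938297e-04,  9.54665727e-01,  2.97679303e-01,
        -7.57992083e-02],
       [ 0.00000000e+00,  0.00000000e+00,  0.00000000e+00,
         1.00000000e+00]])}
```

View pics/top0.png

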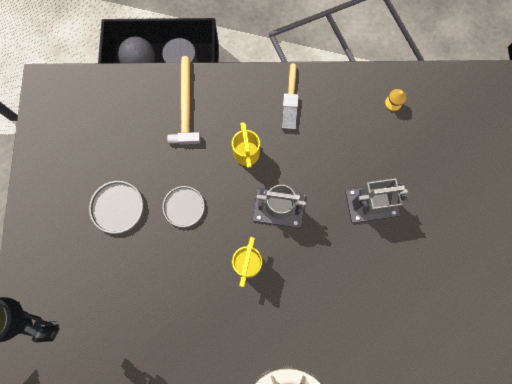

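View pics/scene0.png

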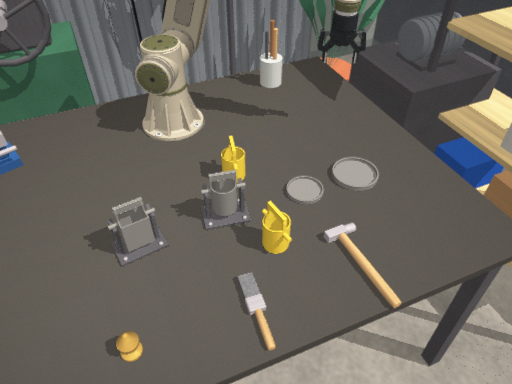

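View pics/wrist0.png

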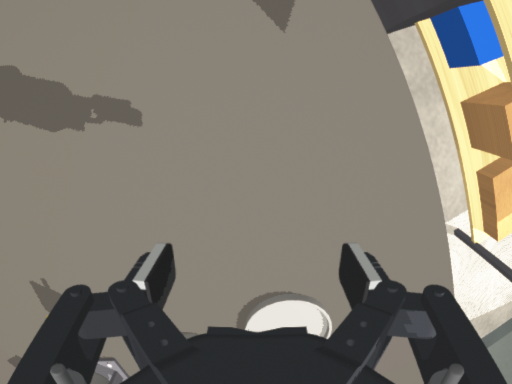

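The top view shows the round bucket in its cradle near (281,203), the square one near (380,200), and the small tray at (184,207) with the large one at (117,207). Yellow decoys are at (246,148) and (247,263). I'll zoom in to measure.

```bash
python3 - <<'E'
import cv2
t=cv2.imread("pics/top0.png");s=cv2.imread("pics/scene0.png")
cv2.imwrite("pics/tz.png",cv2.resize(t[170:240,240:320],None,fx=8,fy=8,interpolation=cv2.INTER_CUBIC))
cv2.imwrite("pics/sz.png",cv2.resize(s[160:235,190:260],None,fx=8,fy=8,interpolation=cv2.INTER_CUBIC))
E
```

```text
(no output)
```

View pics/tz.png

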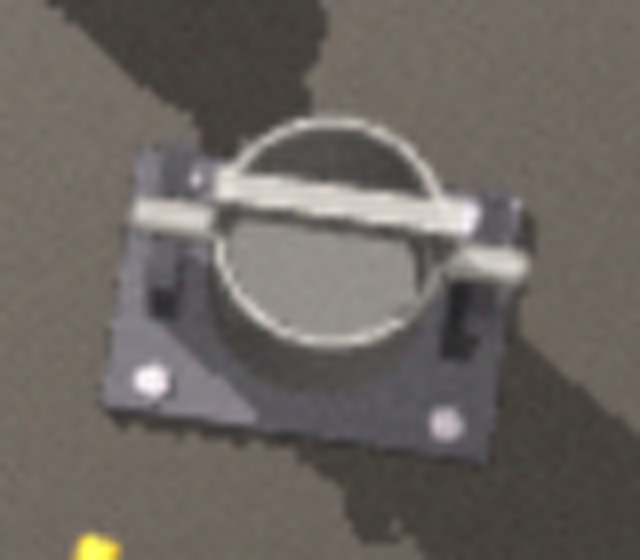

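View pics/sz.png

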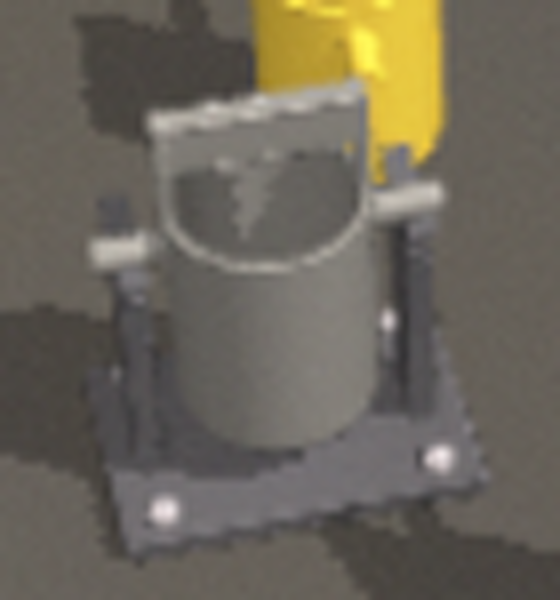

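```bash
cat > h.py <<'E'
import numpy as np,cv2
from workcell import env
def cast(n,px,z):
    m=env.camera_model(n);K=m["camera_matrix"];T=m["camera_from_world"]
    R=T[:3,:3];c=-R.T@T[:3,3]
    d=R.T@np.linalg.inv(K)@np.array([px[0],px[1],1.])
    return c+d*(z-c[2])/d[2]
def proj(n,p):
    m=env.camera_model(n);T=m["camera_from_world"]
    q=m["camera_matrix"]@(T[:3,:3]@np.array(p)+T[:3,3]);return q[:2]/q[2]
def toolR(s):
    from scipy.spatial.transform import Rotation as R
    w,x,y,z=s["orientation"];return R.from_quat([x,y,z,w]).as_matrix()
E
python3 - <<'E'
from h import *
f=lambda u,v:((u+.5)/8-.5+240,(v+.5)/8-.5+170)
g=lambda u,v:((u+.5)/8-.5+190,(v+.5)/8-.5+160)
a=cast("top",f(218,185),.160);b=cast("top",f(478,218),.160);print("bar top",a,b,(a+b)/2,np.linalg.norm(a-b))
d=b-a;print(np.degrees(np.arctan2(d[1],d[0])))
a=cast("top",f(132,213),.108);b=cast("top",f(528,265),.108);print("pins",(a+b)/2,np.linalg.norm(a-b));d=b-a;print(np.degrees(np.arctan2(d[1],d[0])))
print("rim",cast("top",f(328,232),.12))
a=cast("scene",g(152,122),.16);b=cast("scene",g(362,88),.16);print("scene bar",(a+b)/2,np.linalg.norm(a-b));d=b-a;print(np.degrees(np.arctan2(d[1],d[0])))
a=cast("scene",g(92,252),.105);b=cast("scene",g(442,195),.105);print("scene pins",(a+b)/2,np.linalg.norm(a-b));d=b-a;print(np.degrees(np.arctan2(d[1],d[0])))
# tray
for n,c in(("top",(184,207)),("scene",(305,190))):
    im=cv2.imread(f"pics/{n}0.png");x0,y0=c[0]-35,c[1]-35;cr=im[y0:y0+70,x0:x0+70]
    mk=(cr.mean(2)>115).astype(np.uint8)
    k,l,st,ce=cv2.connectedComponentsWithStats(mk)
    i=l[35,35]; 
    if i==0:i=1+np.argmax(st[1:,4])
    cn=max(cv2.findContours((l==i).astype(np.uint8),cv2.RETR_EXTERNAL,cv2.CHAIN_APPROX_NONE)[0],key=len)
    e=cv2.fitEllipse(cn);print(n,e,st[i]);p=(e[0][0]+x0,e[0][1]+y0)
    print(cast(n,p,.007),cast(n,p,.014))
    cv2.imwrite(f"pics/tr_{n}.png",cv2.resize(cr,None,fx=6,fy=6))
E
```

```text
bar top [0.51867782 0.04846545 0.16      ] [ 0.50830064 -0.02699008  0.16      ] [0.51348923 0.01073769 0.16      ] 0.07616575604772982
-97.83059819471076
pins [0.51372893 0.01310077 0.108     ] 0.12185456098077659
-98.06189659783944
rim [0.51325813 0.01427292 0.12      ]
scene bar [0.51441104 0.01128464 0.16      ] 0.069586644967027
80.06858708304583
scene pins [0.51261332 0.0122926  0.105     ] 0.12003966109891179
79.67623753605507
top ((30.253135681152344, 22.94696807861328), (57.70401382446289, 69.29907989501953), 80.52459716796875) [   0    0   69   55 2503]
[0.55001716 0.27970663 0.007     ] [0.5484002  0.27846716 0.014     ]
scene ((35.207096099853516, 33.56292724609375), (25.723848342895508, 37.20258331298828), 102.04651641845703) [ 17  20  37  29 757]
[0.51769318 0.26902162 0.007     ] [0.5240036  0.26501454 0.014     ]
```

```bash
python3 -c "
import cv2,numpy as np
cv2.imwrite('pics/trs.png',np.hstack([cv2.imread('pics/tr_top.png'),cv2.imread('pics/tr_scene.png')])[:, :800])"
```

```text
(no output)
```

View pics/trs.png

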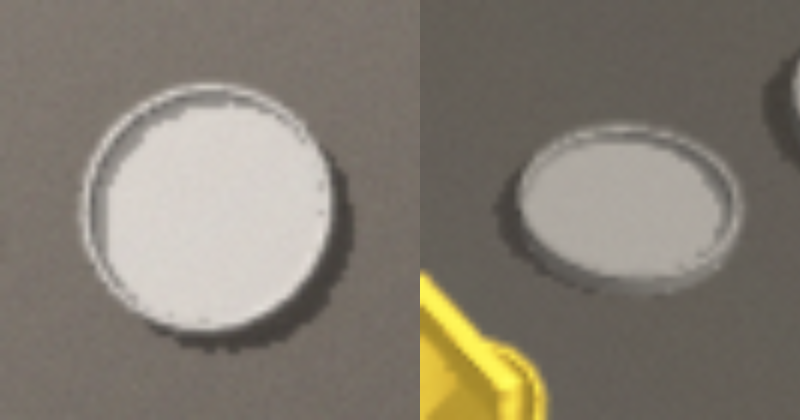

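```bash
python3 - <<'E'
from h import *
print(cast("top",(149+205.5/6-.5,172+206/6-.5),.014),cast("top",(149+78/6-.5,172+206/6-.5),.014),cast("top",(149+332/6-.5,172+206/6-.5),.014))
print(cast("scene",(270+211/6-.5,155+200/6-.5),.014))
s=env.get_state();R=toolR(s);print(R)
# square bar & yellow heights
print(cast("top",(245,282),.15)) 
print(cast("top",(243,282),.15),cast("top",(252,240),.15),cast("top",(246,125),.15),cast("top",(248,165),.15))
E
```

```text
[0.51863923 0.26817361 0.014     ] [0.51902168 0.32470718 0.014     ] [0.51825995 0.21210674 0.014     ]
[0.52053018 0.26505256 0.014     ]
[[-8.10399523e-04  4.31201823e-01  9.02255136e-01]
 [-1.23015252e-03  9.02254320e-01 -4.31202538e-01]
 [-9.99998915e-01 -1.45935776e-03 -2.00742462e-04]]
[0.31523851 0.09985567 0.15      ]
[0.31526562 0.10434962 0.15      ] [0.40964369 0.08364301 0.15      ] [0.69144838 0.09687274 0.15      ] [0.58936674 0.09228829 0.15      ]
```

```bash
cat > plan.py <<'E'
from h import *
from scipy.spatial.transform import Rotation as Ro
import sys
def plan(p,yaw_deg,N):
    """target tcp p, jaw axis heading yaw, tool straight down"""
    s=env.get_state();R0=toolR(s);a=np.radians(yaw_deg)
    x=np.array([0,0,-1.]);y=np.array([np.cos(a),np.sin(a),0]);R1=np.c_[x,y,np.cross(x,y)]
    w=Ro.from_matrix(R0.T@R1).as_rotvec();dp=(np.array(p)-s["tcp_pos"])
    print("remaining",dp*1000,"mm; rotvec deg",np.degrees(w))
    R=R0
    for i in range(N):
        print(np.round(np.r_[R.T@dp*100/N,np.degrees(w)/N],2).tolist()); R=R@Ro.from_rotvec(w/N).as_matrix()
E
python3 -c "
from plan import *
plan([.5135,.012,.231],-9,15)"
```

```text
remaining [ 2.65775739e+02 -5.06450787e+02  4.20175561e-01] mm; rotvec deg [7.34560933e+01 4.37180091e-02 7.92085476e-02]
[-0.0, -2.28, 3.05, 4.9, 0.0, 0.01]
[-0.0, -2.01, 3.24, 4.9, 0.0, 0.01]
[-0.0, -1.73, 3.4, 4.9, 0.0, 0.01]
[-0.0, -1.43, 3.53, 4.9, 0.0, 0.01]
[-0.0, -1.13, 3.64, 4.9, 0.0, 0.01]
[-0.0, -0.81, 3.73, 4.9, 0.0, 0.01]
[-0.0, -0.49, 3.78, 4.9, 0.0, 0.01]
[-0.0, -0.17, 3.81, 4.9, 0.0, 0.01]
[-0.0, 0.16, 3.81, 4.9, 0.0, 0.01]
[-0.0, 0.48, 3.78, 4.9, 0.0, 0.01]
[-0.0, 0.81, 3.73, 4.9, 0.0, 0.01]
[-0.0, 1.12, 3.64, 4.9, 0.0, 0.01]
[-0.0, 1.43, 3.54, 4.9, 0.0, 0.01]
[-0.0, 1.72, 3.4, 4.9, 0.0, 0.01]
[-0.0, 2.01, 3.24, 4.9, 0.0, 0.01]
```

drive_tool([
  [[0,-2.3,3.0,4.9,0,0,1],[0,-2.0,3.2,4.9,0,0,1],[0,-1.7,3.4,4.9,0,0,1],[0,-1.4,3.5,4.9,0,0,1],[0,-1.1,3.6,4.9,0,0,1]],
], squeeze=40)

```text
clock: 0.57
tcp_pos: [0.3359, 0.35, 0.231]
orientation: [0.64, 0.3, 0.64, -0.3]
wrist_force: [0.1, -0.3, 0.4]
finger_gap: 0.0854
```

drive_tool([
  [[0,-0.8,3.7,4.9,0,0,1],[0,-0.5,3.8,4.9,0,0,1],[0,-0.2,3.8,4.9,0,0,1],[0,0.2,3.8,4.9,0,0,1],[0,0.5,3.8,4.9,0,0,1]],
])

```text
clock: 0.98
tcp_pos: [0.4247, 0.1811, 0.2312]
orientation: [0.562, 0.429, 0.562, -0.429]
wrist_force: [1.0, 0.1, 1.5]
finger_gap: 0.0855
```

drive_tool([
  [[0,0.8,3.7,4.9,0,0,1],[0,1.1,3.6,4.9,0,0,1],[0,1.4,3.5,4.9,0,0,1],[0,1.7,3.4,4.9,0,0,1],[0,0,0,0,0,0,1]],
])

```text
clock: 1.4
tcp_pos: [0.4971, 0.0434, 0.2308]
orientation: [-0.48, -0.52, -0.478, 0.52]
wrist_force: [0.8, -0.1, 0.4]
finger_gap: 0.0854
```

```bash
python3 -c "
from plan import *
s=env.get_state();print(s['clock'],s['tcp_pos'],s['joint_pos'],s['wrist_force'])
np.save('w1.npy',np.r_[s['tcp_pos'],s['orientation']])
cv2.imwrite('pics/wrist1.png',env.read_camera('wrist')[:,:,::-1])
plan([.5135,.012,.231],-9,2)"
```

```text
1.4 [0.49714655 0.04338271 0.23078719] [-0.0727372   0.16499638 -0.14795465  1.25605553 -0.0020081   1.58012389] [ 0.76923025 -0.10100127  0.37394017]
remaining [ 18.05725434 -33.76788499   0.27539983] mm; rotvec deg [4.53451162 0.01436553 0.01138915]
[-0.01, 1.03, 1.61, 2.27, 0.01, 0.01]
[-0.01, 1.09, 1.57, 2.27, 0.01, 0.01]
```

View pics/wrist1.png

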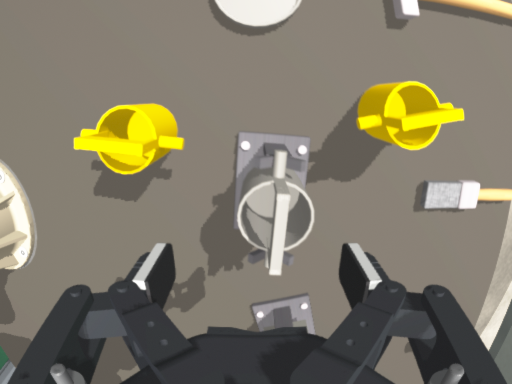

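The wrist view shows the round bucket's crossbar running from about (282,187) to (276,272) between the open fingers. I'll cast those ends onto z = 0.16.

```bash
cat >> h.py <<'E'
def wcast(px,pose,z):
    m=env.camera_model("wrist");K=m["camera_matrix"];T=m["T_tool_cam"]
    v=np.array([px[0]-K[0,2],px[1]-K[1,2]]);r=np.hypot(*v);th=r/K[0,0]
    d=np.r_[v/r*np.sin(th),np.cos(th)]
    R=toolR({"orientation":pose[3:]});c=R@T[:3,3]+pose[:3];d=R@T[:3,:3]@d
    return c+d*(z-c[2])/d[2]
E
python3 - <<'E'
from h import *
im=cv2.imread("pics/wrist1.png");cv2.imwrite("pics/wz1.png",cv2.resize(im[130:280,220:330],None,fx=4,fy=4,interpolation=cv2.INTER_CUBIC))
E
```

```text
(no output)
```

View pics/wz1.png

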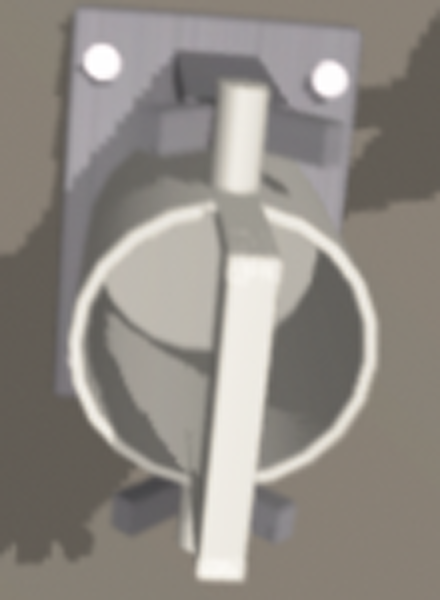

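```bash
python3 - <<'E'
from h import *
P=np.load('w1.npy');f=lambda u,v:((u+.5)/4-.5+220,(v+.5)/4-.5+130)
a=wcast(f(254,258),P,.16);b=wcast(f(221,578),P,.16);d=a-b;print(a,b,(a+b)/2,np.linalg.norm(d),np.degrees(np.arctan2(d[1],d[0])))
print("rim",wcast(f(223,342),P,.12))
print("bar w",np.linalg.norm(wcast(f(226,400),P,.16)-wcast(f(272,400),P,.16)))
E
```

```text
[0.51818522 0.0498858  0.16      ] [ 0.50786778 -0.02062559  0.16      ] [0.5130265  0.01463011 0.16      ] 0.07126222824841873 81.67538455325814
rim [0.51277497 0.01716246 0.12      ]
bar w 0.009103648724068944
```

drive_tool([
  [[0,1.0,1.6,2.5,0,0,1],[0,1.0,1.5,2.5,0,0,1],[2.0,0,0,0,0,0,1],[2.0,0,0,0,0,0,1],[0,0,0,0,0,0,1]],
])

```text
clock: 1.87
tcp_pos: [0.5084, 0.0171, 0.1877]
orientation: [-0.457, -0.536, -0.461, 0.539]
wrist_force: [-2.0, -0.3, -0.3]
finger_gap: 0.0852
```

```bash
python3 -c "
from plan import *
s=env.get_state();print(s['clock'],s['tcp_pos'])
np.save('w2.npy',np.r_[s['tcp_pos'],s['orientation']])
im=env.read_camera('wrist')[:,:,::-1]
cv2.imwrite('pics/wrist2.png',cv2.resize(im[120:384,130:400],None,fx=2.2,fy=2.2))
plan([.5132,.013,.134],-8.5,3)"
```

```text
1.8667 [0.50841901 0.01706198 0.1877136 ]
remaining [  4.23321737  -4.08815296 -55.45974495] mm; rotvec deg [-0.54985595 -0.01289603  0.29582261]
[1.85, 0.17, 0.11, -0.18, -0.0, 0.1]
[1.85, 0.17, 0.11, -0.18, -0.0, 0.1]
[1.85, 0.16, 0.11, -0.18, -0.0, 0.1]
```

View pics/wrist2.png

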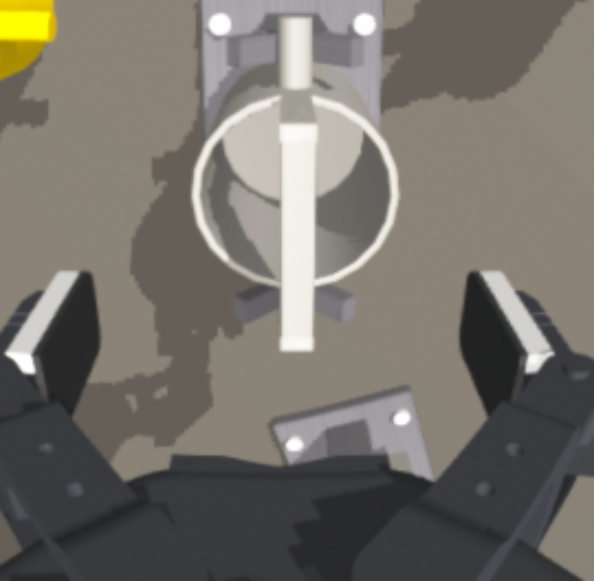

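Crossbar is parallel to the pads and about 17 px right of their middle, which agrees with the computed 4 mm. I'm descending.

drive_tool([
  [[1.5,0.2,0.2,0,0,0,1],[1.5,0.2,0.2,0,0,0,1],[1.5,0,0,0,0,0,1],[1.0,0,0,0,0,0,1],[0,0,0,0,0,0,1]],
])

```text
clock: 2.33
tcp_pos: [0.5133, 0.0122, 0.1352]
orientation: [-0.458, -0.537, -0.46, 0.539]
wrist_force: [-0.4, -0.4, -0.6]
finger_gap: 0.0854
```

```bash
python3 -c "
from plan import *
s=env.get_state();print(s['clock'],s['tcp_pos'],s['wrist_force'])
im=env.read_camera('wrist')[:,:,::-1]
cv2.imwrite('pics/wrist3.png',cv2.resize(im[120:384,130:400],None,fx=2.2,fy=2.2))
plan([.5132,.013,.134],-8.5,1)"
```

```text
2.3333 [0.51326292 0.01224512 0.13520251] [-0.39555914 -0.4090873  -0.58289804]
remaining [-0.66577511  0.93553883 -2.22508739] mm; rotvec deg [-0.57679939 -0.00758175  0.08329981]
[0.22, -0.08, -0.08, -0.58, -0.01, 0.08]
```

View pics/wrist3.png

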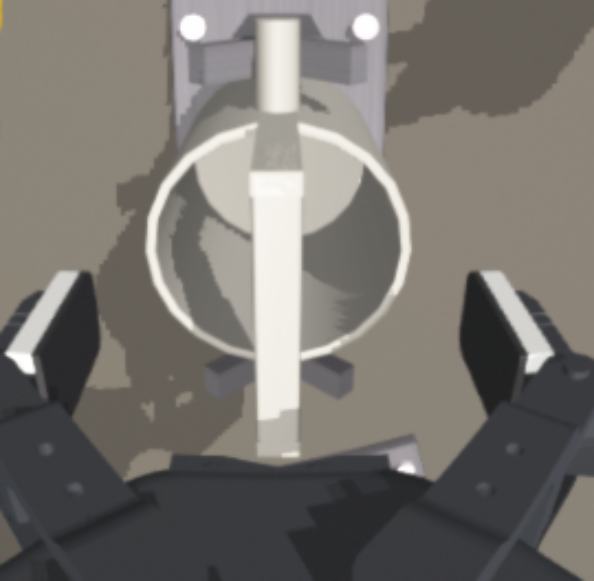

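The bar (columns 252–302, rows 185–455) is centred between the pads, so I'm closing.

drive_tool([
  [[0,0,0,0,0,0,0.6],[0,0,0,0,0,0,0.4],[0,0,0,0,0,0,0.3],[0,0,0,0,0,0,0.2],[0,0,0,0,0,0,0.15]],
], squeeze=40)

```text
clock: 2.8
tcp_pos: [0.5149, 0.0113, 0.1368]
orientation: [0.459, 0.539, 0.458, -0.538]
wrist_force: [-1.0, 0.4, 0.7]
finger_gap: 0.0254
```

drive_tool([
  [[0,0,0,0,0,0,0.1],[0,0,0,0,0,0,0],[0,0,0,0,0,0,0],[0,0,0,0,0,0,0],[0,0,0,0,0,0,0]],
])

```text
clock: 3.22
tcp_pos: [0.5136, 0.0115, 0.1364]
orientation: [-0.458, -0.538, -0.459, 0.539]
wrist_force: [-4.3, 0.2, 5.6]
finger_gap: 0.009
```

```bash
python3 -c "
from plan import *
s=env.get_state();print(s)
im=env.read_camera('wrist')[:,:,::-1]
im2=env.read_camera('scene')[:,:,::-1]
cv2.imwrite('pics/m4.png',np.hstack([cv2.resize(im[150:350,150:350],(400,400)),cv2.resize(im2[130:230,170:270],(400,400))]))"
```

```text
{'clock': 3.2167, 'joint_pos': array([-1.33943555e-01,  2.46682016e-01, -2.82842575e-01,  1.04281362e+00,
       -1.02152954e-05,  1.59627422e+00]), 'qvel': array([ 0.00116415, -0.00052536,  0.00059344,  0.0002426 , -0.00072046,
        0.00084048]), 'tau': array([ -0.36035853, -39.97486353,  28.54046881,  -2.10022733,
         0.05114387,   0.10799734]), 'tcp_pos': array([0.51357267, 0.01151584, 0.136442  ]), 'orientation': array([-0.4581957 , -0.5378587 , -0.45900247,  0.5385921 ]), 'wrist_force': array([-4.30007396,  0.19626448,  5.55629875]), 'ft_torque': array([0.08276492, 1.10705333, 0.10267738]), 'finger_gap': 0.008986199719627299}
```

View pics/m4.png

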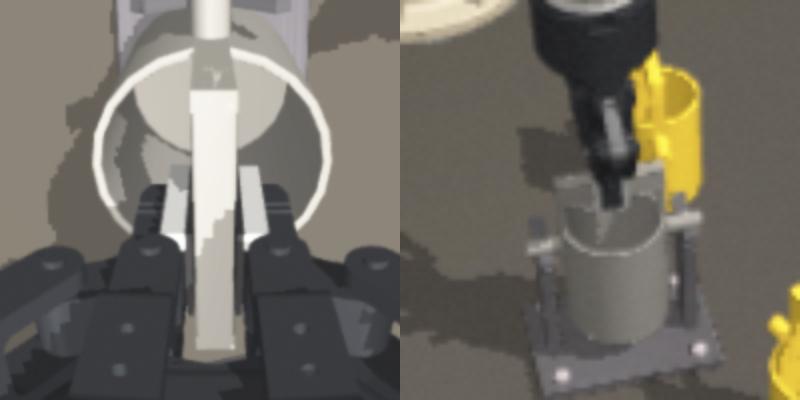

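The pads hold the bar from both sides (gap 9 mm). I'm lifting a little, then checking the load.

drive_tool([
  [[-0.3,0,0,0,0,0,0],[-0.5,0,0,0,0,0,0],[-0.7,0,0,0,0,0,0],[-0.8,0,0,0,0,0,0],[-0.8,0,0,0,0,0,0]],
], squeeze=50)

```text
clock: 3.73
tcp_pos: [0.5147, 0.0114, 0.168]
orientation: [0.459, 0.538, 0.459, -0.538]
wrist_force: [0.1, -0.6, -4.0]
finger_gap: 0.0091
```

```bash
python3 -c "
from plan import *
im=env.read_camera('wrist')[:,:,::-1]
im2=env.read_camera('scene')[:,:,::-1]
cv2.imwrite('pics/m5.png',np.hstack([cv2.resize(im[150:350,150:350],(400,400)),cv2.resize(im2[130:230,170:270],(400,400))]))
s=env.get_state();print(s['tcp_pos'],s['wrist_force'],s['ft_torque'],s['finger_gap'])"
```

```text
[0.51591402 0.01120293 0.16920642] [ 0.23810824  0.80593349 -5.36405244] [ 0.02843169 -0.06966527 -0.0115402 ] 0.008714319430238001
```

View pics/m5.png

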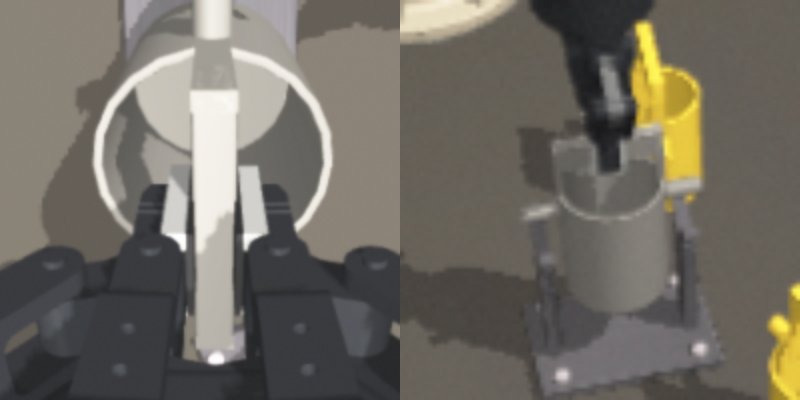

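Bucket has left the forks upright, and the wrist carries about 5 N. I'll keep going straight up.

drive_tool([
  [[-1.5,0,0,0,0,0,0],[-2,0,0,0,0,0,0],[-2,0,0,0,0,0,0],[-2,0,0,0,0,0,0],[-1.5,0,0,0,0,0,0]],
])

```text
clock: 4.25
tcp_pos: [0.5149, 0.0114, 0.259]
orientation: [0.459, 0.539, 0.458, -0.538]
wrist_force: [0.3, -0.9, -4.6]
finger_gap: 0.0088
```

drive_tool([
  [[-1,0,0,0,0,0,0],[-0.5,0,0,0,0,0,0],[0,0,0,0,0,0,0],[0,0,0,0,0,0,0],[0,0,0,0,0,0,0]],
])

```text
clock: 4.67
tcp_pos: [0.514, 0.0115, 0.2711]
orientation: [-0.458, -0.538, -0.459, 0.539]
wrist_force: [0.2, -0.4, -3.7]
finger_gap: 0.0089
```

```bash
python3 -c "
from plan import *
im2=env.read_camera('scene')[:,:,::-1]
im3=env.read_camera('top')[:,:,::-1]
cv2.imwrite('pics/m6.png',np.hstack([cv2.resize(im2[60:260,150:350],(400,400)),cv2.resize(im3[120:270,170:320],(400,400))]))
s=env.get_state();print(s['tcp_pos'],s['wrist_force'],s['ft_torque'],s['finger_gap'])
plan([.519,.2665,s['tcp_pos'][2]],-8.5,12)"
```

```text
[0.51395344 0.01146143 0.27114634] [-0.02246197 -0.20555934 -3.6074932 ] [ 0.00826098  0.02066923 -0.00353095] 0.009052858241698528
remaining [  5.04656106 255.03857282   0.        ] mm; rotvec deg [-0.6435291  -0.00139896  0.1162868 ]
[0.0, -0.3, -2.1, -0.05, -0.0, 0.01]
[0.0, -0.29, -2.11, -0.05, -0.0, 0.01]
[0.0, -0.29, -2.11, -0.05, -0.0, 0.01]
[0.0, -0.29, -2.11, -0.05, -0.0, 0.01]
[0.0, -0.29, -2.11, -0.05, -0.0, 0.01]
[0.0, -0.29, -2.11, -0.05, -0.0, 0.01]
[0.0, -0.28, -2.11, -0.05, -0.0, 0.01]
[0.0, -0.28, -2.11, -0.05, -0.0, 0.01]
[0.0, -0.28, -2.11, -0.05, -0.0, 0.01]
[0.0, -0.28, -2.11, -0.05, -0.0, 0.01]
[0.0, -0.28, -2.11, -0.05, -0.0, 0.01]
[0.0, -0.27, -2.11, -0.05, -0.0, 0.01]
```

View pics/m6.png

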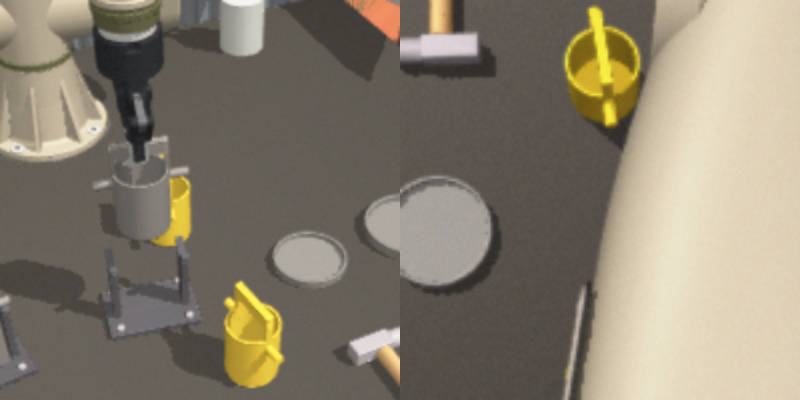

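Bucket hangs upright and clear of its cradle. I'm carrying it across with a gentle ramp.

drive_tool([
  [[0,-0.1,-0.5,0,0,0,0],[0,-0.1,-1.0,0,0,0,0],[0,-0.2,-1.5,0,0,0,0],[0,-0.3,-2.0,0,0,0,0],[0,-0.3,-2.3,0,0,0,0]],
])

```text
clock: 5.18
tcp_pos: [0.5161, 0.086, 0.2721]
orientation: [-0.458, -0.539, -0.458, 0.539]
wrist_force: [0.6, 0.1, -4.4]
finger_gap: 0.0087
```

drive_tool([
  [[0,-0.3,-2.3,0,0,0,0],[0,-0.3,-2.3,0,0,0,0],[0,-0.3,-2.3,0,0,0,0],[0,-0.3,-2.3,0,0,0,0],[0,-0.3,-2.3,0,0,0,0]],
])

```text
clock: 5.6
tcp_pos: [0.5192, 0.2031, 0.2721]
orientation: [0.459, 0.538, 0.459, -0.538]
wrist_force: [0.2, 0.5, -4.6]
finger_gap: 0.0093
```

drive_tool([
  [[0,-0.3,-2.0,0,0,0,0],[0,-0.2,-1.6,0,0,0,0],[0,-0.2,-1.0,0,0,0,0],[0,-0.1,-0.5,0,0,0,0],[0,0,0,0,0,0,0]],
])

```text
clock: 6.02
tcp_pos: [0.5195, 0.2537, 0.272]
orientation: [-0.459, -0.538, -0.459, 0.538]
wrist_force: [-0.6, -0.2, -4.8]
finger_gap: 0.0086
```

drive_tool([
  [[0,0,0,0,0,0,0],[0,0,0,0,0,0,0],[0,0,0,0,0,0,0],[0,0,0,0,0,0,0],[0,0,0,0,0,0,0]],
])

```text
clock: 6.43
tcp_pos: [0.5201, 0.2519, 0.2725]
orientation: [0.458, 0.539, 0.458, -0.538]
wrist_force: [-0.3, 0.0, -4.7]
finger_gap: 0.0089
```

```bash
python3 -c "
from plan import *
im2=env.read_camera('scene')[:,:,::-1]
im3=env.read_camera('top')[:,:,::-1]
s=env.get_state();print(s['clock'],s['tcp_pos'],s['wrist_force'],s['ft_torque'],s['finger_gap'])
cv2.imwrite('pics/top7.png',im3);cv2.imwrite('pics/scene7.png',im2)
cv2.imwrite('pics/m7.png',np.hstack([cv2.resize(im2[60:260,200:400],(400,400)),cv2.resize(im3[100:300,100:300],(400,400))]))
plan([.519,.2665,.13],-8.5,8)"
```

```text
6.5333 [0.52004018 0.25215323 0.27240559] [ 1.10394959 -0.05793195 -3.95730221] [0.01578553 0.02094061 0.01066715] 0.009018296503688588
remaining [  -1.04018457   14.34677429 -142.40558769] mm; rotvec deg [-0.68502436 -0.00545116 -0.00895531]
[1.78, -0.04, -0.17, -0.09, -0.0, -0.0]
[1.78, -0.04, -0.17, -0.09, -0.0, -0.0]
[1.78, -0.04, -0.17, -0.09, -0.0, -0.0]
[1.78, -0.04, -0.18, -0.09, -0.0, -0.0]
[1.78, -0.04, -0.18, -0.09, -0.0, -0.0]
[1.78, -0.04, -0.18, -0.09, -0.0, -0.0]
[1.78, -0.04, -0.18, -0.09, -0.0, -0.0]
[1.78, -0.04, -0.18, -0.09, -0.0, -0.0]
```

View pics/m7.png

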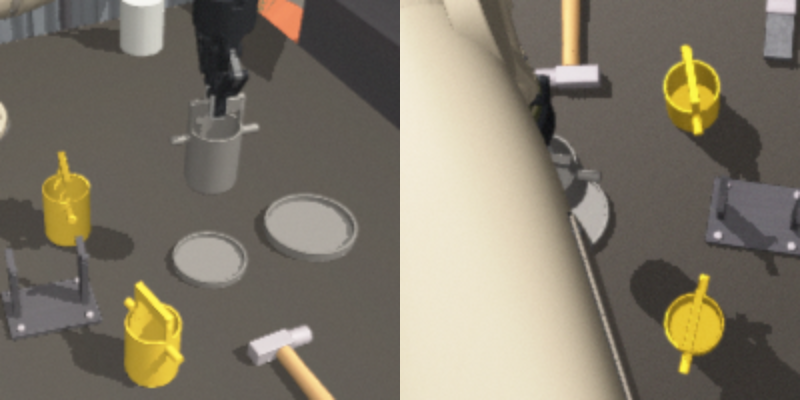

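Bucket upright over the tray's near side. Next: correct 14 mm sideways, then go down to about 18 mm above the floor.

drive_tool([
  [[0,-0.1,-0.3,0,0,0,0],[0.5,-0.1,-0.6,0,0,0,0],[1.2,-0.1,-0.5,0,0,0,0],[1.8,0,0,0,0,0,0],[2.0,0,0,0,0,0,0]],
])

```text
clock: 6.95
tcp_pos: [0.5197, 0.268, 0.2173]
orientation: [0.459, 0.539, 0.459, -0.537]
wrist_force: [-0.6, -0.0, -4.7]
finger_gap: 0.0089
```

drive_tool([
  [[2.0,0,0,0,0,0,0],[2.0,0,0,0,0,0,0],[1.5,0,0,0,0,0,0],[1.0,0,0,0,0,0,0],[0.5,0,0,0,0,0,0]],
])

```text
clock: 7.37
tcp_pos: [0.5181, 0.267, 0.1453]
orientation: [-0.458, -0.537, -0.459, 0.539]
wrist_force: [-0.0, -0.5, -5.0]
finger_gap: 0.009
```

drive_tool([
  [[0,0,0,0,0,0,0],[0,0,0,0,0,0,0],[0,0,0,0,0,0,0],[0,0,0,0,0,0,0],[0,0,0,0,0,0,0]],
])

```text
clock: 7.78
tcp_pos: [0.5198, 0.2672, 0.1483]
orientation: [0.459, 0.539, 0.458, -0.538]
wrist_force: [-1.4, -0.6, -4.8]
finger_gap: 0.0091
```

```bash
python3 -c "
from plan import *
im2=env.read_camera('scene')[:,:,::-1]
im3=env.read_camera('wrist')[:,:,::-1]
s=env.get_state();print(s['clock'],s['tcp_pos'],s['wrist_force'],s['ft_torque'],s['finger_gap'])
cv2.imwrite('pics/m8.png',np.hstack([cv2.resize(im2[110:210,255:355],(400,400)),cv2.resize(im3[100:300,150:350],(400,400))]))
plan([.519,.2665,.112],-8.5,8)"
```

```text
7.8833 [0.51954774 0.26698655 0.14796778] [-0.68164268  0.5049947  -4.66281161] [-0.02514807 -0.00361269  0.01255204] 0.008867024120360001
remaining [ -0.54773636  -0.48655084 -35.96778368] mm; rotvec deg [-0.64956643 -0.03650784 -0.05996329]
[0.45, -0.01, 0.01, -0.08, -0.0, -0.01]
[0.45, -0.01, 0.01, -0.08, -0.0, -0.01]
[0.45, -0.01, 0.01, -0.08, -0.0, -0.01]
[0.45, -0.01, 0.01, -0.08, -0.0, -0.01]
[0.45, -0.01, 0.01, -0.08, -0.0, -0.01]
[0.45, -0.01, 0.01, -0.08, -0.0, -0.01]
[0.45, -0.01, 0.01, -0.08, -0.0, -0.01]
[0.45, -0.01, 0.01, -0.08, -0.0, -0.01]
```

View pics/m8.png

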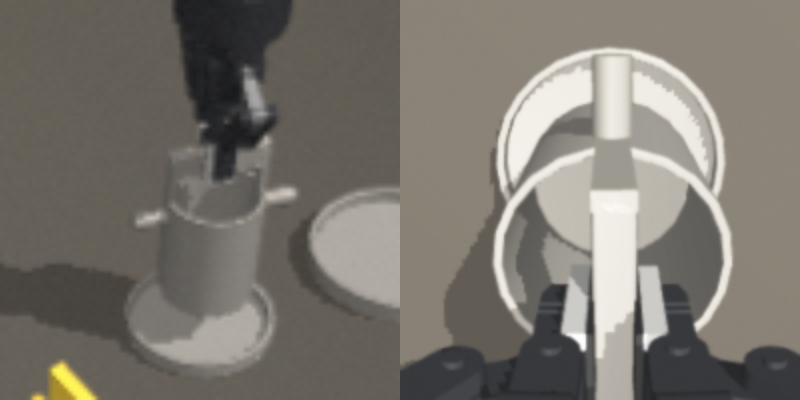

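In the wrist view the bucket (columns 494–732) is centred over the tray (498–723). I'm lowering it slowly.

drive_tool([
  [[0.7,0,0,0,0,0,0],[0.7,0,0,0,0,0,0],[0.7,0,0,0,0,0,0],[0.4,0,0,0,0,0,0],[0.2,0,0,0,0,0,0]],
])

```text
clock: 8.3
tcp_pos: [0.5183, 0.2666, 0.1187]
orientation: [-0.458, -0.537, -0.459, 0.539]
wrist_force: [0.0, -0.4, -4.0]
finger_gap: 0.0093
```

drive_tool([
  [[0.1,0,0,0,0,0,0],[0.1,0,0,0,0,0,0],[0,0,0,0,0,0,0],[0,0,0,0,0,0,0],[0,0,0,0,0,0,0]],
])

```text
clock: 8.72
tcp_pos: [0.5194, 0.267, 0.1186]
orientation: [0.459, 0.538, 0.459, -0.538]
wrist_force: [0.2, 0.1, -4.2]
finger_gap: 0.0087
```

```bash
python3 -c "
from plan import *
im2=env.read_camera('scene')[:,:,::-1]
im3=env.read_camera('wrist')[:,:,::-1]
s=env.get_state();print(s['clock'],s['tcp_pos'],s['wrist_force'],s['ft_torque'],s['finger_gap'])
cv2.imwrite('pics/m9.png',np.hstack([cv2.resize(im2[110:210,255:355],(400,400)),cv2.resize(im3[100:300,150:350],(400,400))]))
"
```

```text
8.8167 [0.5193649  0.26698746 0.11861844] [-0.21364828 -0.64251128 -5.29601183] [ 0.02504412  0.06759916 -0.01869126] 0.008896656891707518
```

View pics/m9.png

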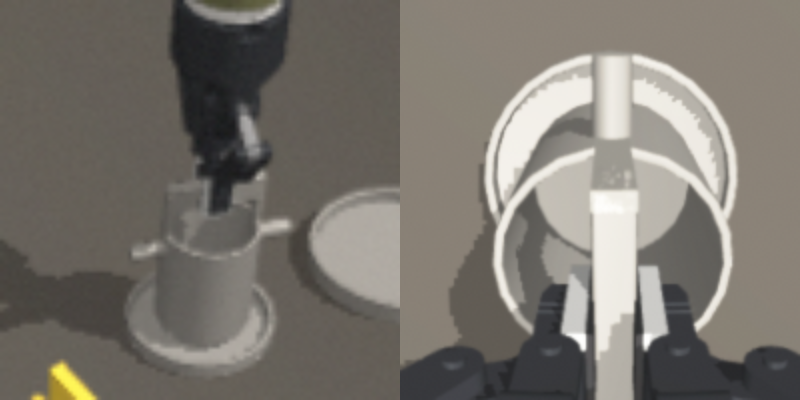

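The full weight is still on the wrist, and the bucket is inside the rim. I'll go down in 1 mm steps until it touches.

drive_tool([
  [[0.1,0,0,0,0,0,0],[0.1,0,0,0,0,0,0],[0.1,0,0,0,0,0,0],[0.1,0,0,0,0,0,0],[0.1,0,0,0,0,0,0]],
])

```text
clock: 9.23
tcp_pos: [0.5191, 0.2669, 0.1132]
orientation: [-0.459, -0.538, -0.459, 0.538]
wrist_force: [-0.5, -0.1, -4.5]
finger_gap: 0.0089
```

drive_tool([
  [[0.1,0,0,0,0,0,0],[0,0,0,0,0,0,0],[0,0,0,0,0,0,0],[0.1,0,0,0,0,0,0],[0,0,0,0,0,0,0]],
])

```text
clock: 9.65
tcp_pos: [0.5193, 0.267, 0.1121]
orientation: [0.459, 0.539, 0.459, -0.538]
wrist_force: [-2.6, -0.8, 1.5]
finger_gap: 0.0089
```

The force went from -4.5 N to +1.5 N, so the bucket stands on the floor. I'm releasing it gradually.

drive_tool([
  [[0,0,0,0,0,0,0],[0,0,0,0,0,0,0],[0,0,0,0,0,0,0.12],[0,0,0,0,0,0,0.15],[0,0,0,0,0,0,0.2]],
], squeeze=20)

```text
clock: 10.07
tcp_pos: [0.5197, 0.267, 0.1114]
orientation: [0.459, 0.539, 0.458, -0.538]
wrist_force: [-0.7, -0.9, -0.4]
finger_gap: 0.0171
```

drive_tool([
  [[0,0,0,0,0,0,0.3],[0,0,0,0,0,0,0.5],[0,0,0,0,0,0,0.6],[0,0,0,0,0,0,0.7],[0,0,0,0,0,0,0.7]],
])

```text
clock: 10.48
tcp_pos: [0.5193, 0.2669, 0.1113]
orientation: [0.459, 0.538, 0.459, -0.538]
wrist_force: [0.6, 0.6, 0.2]
finger_gap: 0.0595
```

```bash
python3 -c "
from plan import *
im2=env.read_camera('scene')[:,:,::-1]
im3=env.read_camera('wrist')[:,:,::-1]
s=env.get_state();print(s['clock'],s['tcp_pos'],s['wrist_force'],s['ft_torque'],s['finger_gap'])
cv2.imwrite('pics/m10.png',np.hstack([cv2.resize(im2[110:210,255:355],(400,400)),cv2.resize(im3[80:380,100:400],(400,400))]))
"
```

```text
10.5833 [0.51921777 0.26690648 0.1113064 ] [-0.82493794 -0.80943009  0.39328955] [ 0.03722845 -0.02832889 -0.02919172] 0.05980823779207502
```

View pics/m10.png

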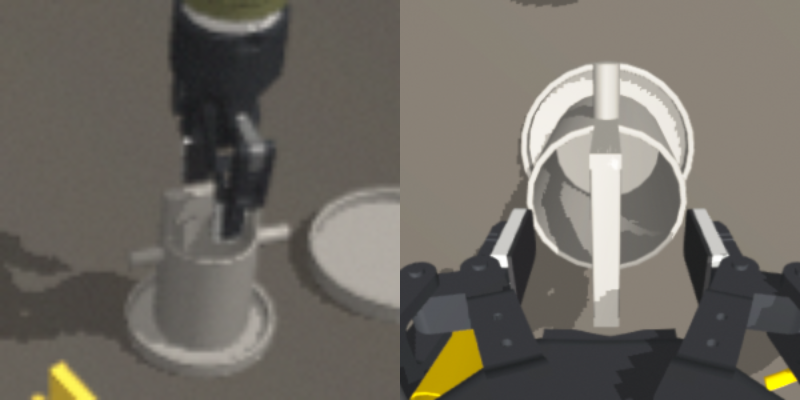

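The bucket stands upright in the tray, clear of both pads, with no force on the wrist. I'm backing straight up.

drive_tool([
  [[-0.5,0,0,0,0,0,0.9],[-1.5,0,0,0,0,0,1],[-2.5,0,0,0,0,0,1],[-3,0,0,0,0,0,1],[-3,0,0,0,0,0,1]],
])

```text
clock: 11.0
tcp_pos: [0.5186, 0.2667, 0.2173]
orientation: [-0.458, -0.538, -0.459, 0.539]
wrist_force: [1.1, -0.8, -0.2]
finger_gap: 0.0854
```

drive_tool([
  [[-2,0,0,0,0,0,1],[-2,0,0,0,0,0,1],[-1,0,0,0,0,0,1],[0,0,0,0,0,0,1],[0,0,0,0,0,0,1]],
])

```text
clock: 11.42
tcp_pos: [0.5193, 0.2669, 0.2663]
orientation: [0.459, 0.539, 0.458, -0.538]
wrist_force: [-0.2, 0.6, -0.7]
finger_gap: 0.0855
```

```bash
python3 -c "
from plan import *
s=env.get_state();P=np.r_[s['tcp_pos'],s['orientation']];np.save('w11.npy',P)
im3=env.read_camera('wrist')[:,:,::-1]
im2=env.read_camera('scene')[:,:,::-1]
print(s['clock'],s['tcp_pos'],s['wrist_force'])
cv2.imwrite('pics/wrist11.png',im3);cv2.imwrite('pics/scene11.png',im2)
a=cv2.imread('pics/scene0.png');print('square px change',np.abs(a[190:262,100:172].astype(int)-im2[190:262,100:172]).mean())
cv2.imwrite('pics/m11.png',np.hstack([cv2.resize(im2[110:210,255:355],(400,400)),cv2.resize(im3[100:300,150:350],(400,400))]))
"
```

```text
11.4167 [0.51933983 0.26694919 0.26626851] [-0.18682737  0.57439927 -0.70662673]
square px change 2.0639789094650207
```

View pics/m11.png

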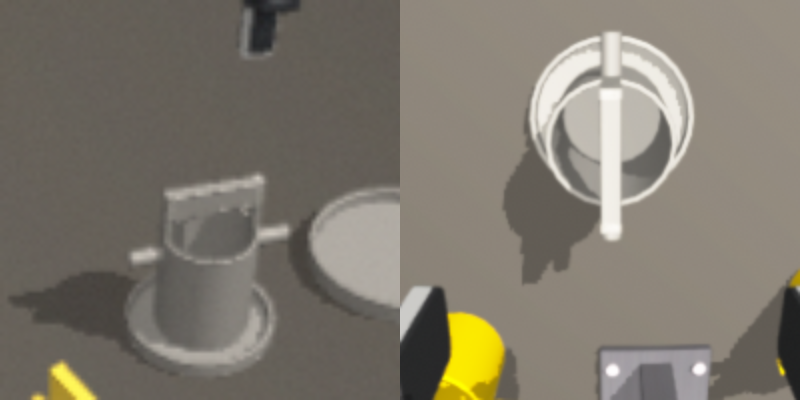

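```bash
python3 -c "
from h import *
P=np.load('w11.npy');f=lambda u,v:(u/2+150,v/2+100)
print(wcast(f(210,141),P,.095),wcast(f(211.5,116),P,.014))
print(wcast(f(211,36),P,.014)-wcast(f(211,196),P,.014))
g=lambda u,v:(u/4+255,v/4+110)
print(cast('scene',g(209,229),.095))
print(env.hand_in())"
```

```text
[0.51850406 0.27034168 0.095     ] [0.51886238 0.26872361 0.014     ]
[0.01762217 0.10925199 0.        ]
[0.52071006 0.26653165 0.095     ]
the job is handed in; nothing more can be done
None
```

I gripped the round bucket by its crossbar, lifted it about 135 mm straight up and carried it upright to the smaller tray. I lowered it in 1 mm steps until the floor took its weight, then released it, raised the gripper clear and handed the job in at about 11.5 s. The hand-in gives no verdict.

- **Bucket in tray:** the wrist view put its axis about 2 mm from the tray's centre. The scene camera agreed to about 3 mm, within its calibration error. It looks upright in both views.
- **Release:** after letting go, the wrist force was about zero and the gripper was well clear above.
- **Square bucket:** its patch of the scene image changed by only about 2 grey levels since the start, so it doesn't appear to have moved.
- **Disagreement:** the starting positions from different cameras differed by up to about 4 mm, so I averaged them. No check failed.

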